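# Lift the slide rack out of its staining dish and hold it level

### The arm

A 7-joint arm with a two-finger parallel gripper is mounted at the origin on the work surface. World frame = base frame: x ahead of the robot, y to its left, z up, the work surface at z = 0. Lengths are in mm, angles in rad, forces in N, time in s.
With the tool pointing down it reaches from about 425 to 975 mm from the base axis. Payload 16.7 kg.
Tool frame: the origin (TCP) lies midway between the tips of the shut fingers; the grasp point (between the pads) lies 19 mm behind it (hold_point_z is the distance from the TCP to the grasp point, in mm); y points along the fingers, z is the direction in which the jaws open and shut, and the axes are right-handed (so a half turn about y gives the same grasp; the last joint's range is limited). The gripper opens to 85 mm and grips with 20 to 120 N. Pads are 22 mm wide; open, the fingers measure 114 mm over their backs; the gripper's body (76 mm by 85 mm) begins 54 mm behind the grasp point. The pads swing forward as they close: fully open they stand 13 mm farther back than shut.
Start: joints at [-1.339, 0.426, 0.074, 1.606, -0.034, 1.111, -0.067], TCP at [251.5, 626.356, 207.602] pointing down, gripper open.
Joint ranges: [-2.85, 2.85], [-0.5, 2.14], [-1.23, 1.37], [0.21, 2.46], [-1.02, 4.16], [0.16, 2.05], [-2.73, 2.73]. Speed limits (rad/s): [1.89, 1.89, 2.39, 2.39, 3.01, 3.01, 3.01].

### API

Orientations are given as a unit quaternion [x, y, z, w].
In Python, from bench import * gives the robot as it stands.
- The arm moves only by the tool step_arm, never from a script. Its argument "increments" is text: rows parted by semicolons, each of 7 numbers parted by spaces: the shift along the world's x, y, z in cm, then the turn, a rotation vector about the world's x, y, z in rad, then the finger opening in cm, from 0 to 8.54. In form: x y z wx wy wz grip; .... A call has exactly 10 rows; each row shifts and turns the commanded pose from where the row before left it; what a row does not reach is not made up. A row lasts 1/8 s, in which the tool goes at most 62.5 mm and 10.7 degrees, less where a joint would pass 70% of its speed; a pose out of reach is approached as far as the arm can. A call is refused whole if a number of a shift passes 6.25 or a number of a turn 0.188, either way. A call with a gripper value outside its range is refused whole. The fingers move at their own pace and stop on an object; "grip_force" is the grip in N (left out, the last holds). Time passes only in rows, so rows that do not move let the fingers close, or fill a call up. It gives the time, the measured TCP pose, the force and the opening at its end, in the units of the state.
- state(): the state, without advancing time (a new reading comes with each control period).
- read_camera(name): name is "scene" or "top" or "wrist"; returns a dict with "image" (480x640x3 uint8, red, green, blue), "K" (3x3 intrinsics, pixels), "position" and "rotation" of the camera in the world. Camera axes: x right, y down, z forward; pixel columns grow to the right and rows downward; lengths in mm; the calibration is good to about 2 mm. A picture is of the moment at which its call begins. There is no depth.
- close_job(): hands the job in, once; it reports no verdict.
Trained networks look in a picture, given as the dict that the camera call returned (one of the last four; its "shot" number tells which), for a name from the list of things; names that differ only in an ending like _2 or _b are one class to them, and where a whole thing is asked for, a point or a joint stands for the part that bears it (a point fixed in the world has none). Each returns a list of dicts, best first, with "conf" (0 to 1); they miss things now and then, are a little off and sometimes report something else, mostly with a low value. They report only what shows in the picture. A call takes as long as a camera call. They do not tell look-alikes from the thing itself.
- search_frame(picture, target): "centre" ([column, row] in pixels, amid what is visible of it).
The state is a dict: "time_s": time; "q": joint angles; "joint_vel": joint speeds; "tau": joint torques, N m; "ee_pos": TCP position; "eef_rot": TCP orientation; "wrist_force": force on the tool from outside, world axes, zero at the start; "wrist_torque": the same for the moment, N m; "finger_gap": opening from 0.0 (shut) to 1.0 (fully open).
Only numpy, scipy, OpenCV 4.12 (cv2) and the standard library are available. Lean on these libraries where they do the work, as an engineer would, in place of code of your own. Each camera call takes 0.05 s, during which the arm holds its last target.

### The job

Three staining dishes stand on the bench; a steel rack of glass slides stands in the white one, its handle folded down to one side. Take the handle by its red grip, swing it upright while the rack still stands in the dish, then lift the rack smoothly straight up, level all the way, until its underside is about 5 cm above the rim, and finish while still holding it there by the grip, still and level over its dish as you would to let it drain. Do not touch the slides, leave the dish standing where it is and do not disturb the other things on the bench.

Things in the scene. Friction and masses are not known exactly. Their poses are not given: they have to be found in the camera images.
- dish: White open rectangular staining dish, loose, 0.5 kg: 132 (its x) by 104 (y) by 62 mm high, walls and floor 4 mm; a lip round the rim makes it 138 by 110 mm, with a 34 mm wide tab at each x end (154 mm over the tabs). Origin at the centre of its underside, z up. It stands at one of three places in the row of dishes, turned up to about 1 rad.
- rack: Stainless slide rack standing loose on the dish's floor with 4 to 8 mm play all round: 102 mm long (its x; 111 mm over the handle's wires), 84 mm wide (y), end plates 34 mm high, with ears up to 52 mm. With slides and handle about 0.42 kg (varies by some 30 percent). Origin at the centre of its underside, z up. Its x and y axes lie along those of the dish to about 0.03 rad.
- slides: The twelve glass slides fixed in the rack, on edge across it (76 mm along y, tops 31 mm above the rack's underside), with blue ends. Same frame as rack. Not to be touched.
- handle (a joint): The rack's bail handle of steel wire, hinged freely at the two ear pivots; the hinge axis runs along the rack's x, 42 mm above its underside, midway across. 0 = upright; positive = leaning to the rack's -y side. It rests against its stop at 1.0 rad at the start, and drops back there if let go. Range -1 to 1.
- sleeve: The red plastic grip of the handle: a round sleeve 11 mm thick and 70 mm long along the rack's x, 78 mm from the handle's hinge axis, turning freely on the wire, so that the handle swings while the grip is pinched and the rack hangs freely under it. Origin at the sleeve's centre; its x axis runs along it; its y and z turn with it. Folded, it is 66 mm to the rack's -y side, about 88 mm above the bench, a little outside the dish's wall.
- dish_green: Green empty dish, same shape as the white one. Bystander.
- dish_blue: Blue empty dish, same shape as the white one. Bystander.
- cover: White dish cover lying flat, 138 by 110 mm, 20 mm high with its grip. Origin under its centre. Bystander.
- bottle: Amber bottle with blue cap, 68 mm thick, 145 mm high. Origin under its centre. Bystander.
- tube_rack: Orange rack with capped tubes, 75 by 154 mm, 59 mm high. Origin under its centre. Bystander.
- tip_box: Yellow pipette-tip box, 82 by 120 mm, 64 mm high. Origin under its centre. Bystander.
- slide_box: Dark blue slide box, 87 by 177 mm, 34 mm high. Origin under its centre. Bystander.
- timer: White bench timer, 62 by 70 mm, 21 mm high. Origin under its centre. Bystander.
Things that resemble listed ones, but are neither listed nor needed, are in the scene too. Leave any pink look-alike of the dish alone.

How it is judged (in metres and radians):
On the way, in this order (a step that is already met when the one before it is completed fails the run):
1. the grip is held and the handle stands upright while the rack still stands in the dish (value of joint handle between -0.35 and 0.35 rad and contact force between the fingers and sleeve above 0.5 N and z of rack in the frame of dish below 0.015 m), for 0.1 s.
2. the rack is lifted clear of the rim (z of rack in the frame of dish above 0.082 m and contact force between the fingers and sleeve above 0.5 N), for 0.2 s.
At the end, for the whole second after the job is handed in: The rack hangs from the gripper by its red grip, touching nothing else: handle upright (0.35 rad), underside 20 to 100 mm above the rim, centre within 25 mm of the dish's centre from above, level within 5 degrees, still (30 mm/s, 0.25 rad/s); the dish stands flat on the bench (all of step 2 and z of rack in the frame of dish below 0.162 m and horizontal distance between rack and dish below 0.025 m and angle between rack's own z axis and vertical below 0.087 rad and linear speed of rack below 0.03 m/s and angular speed of rack below 0.25 rad/s and contact force between rack and dish below 0.05 N and height (world z) of dish below 0.005 m and angle between dish's own z axis and vertical below 0.05 rad and value of joint handle between -0.35 and 0.35 rad); the arm keeps its last pose, push and grip.
It fails at once if the rack is tipped more than 15 degrees (angle between rack's own z axis and vertical above 0.26 rad).
It fails at once if the rack is jerked (faster than 0.4 m/s) (linear speed of rack above 0.4 m/s).
It fails at once if the slides are touched (contact force between any of the arm, the fingers and slides above 0.5 N).
It fails at once if the white dish is shifted more than 30 mm (distance of dish from where it was at the start of the episode above 0.03 m).
It fails at once if another thing on the bench (green or blue dish, cover, bottle, tube rack, tip box, slide box, timer) is moved more than 20 mm (distance of any of dish_green, dish_blue, cover, bottle, tube_rack, tip_box, slide_box, timer from where it was at the start of the episode above 0.02 m).
It also fails if it takes over 48 s, if anything falls off the work surface, if the arm or the gripper's body presses on something with over 40 N, if the wrist force passes 120 N, or if a joint passes its speed limit or range.

## Working session

There is one attempt and no reset: what is moved stays moved. The work goes in short steps, Python scripts to look and compute and a tool call to move; the robot and the scene stay as the last step left them, time stands still between calls to the robot, and variables do not carry over. Pictures are saved under pics/ and viewed, and the job is handed in when it is done.

Besides the shell and the picture viewer there is one more tool, called after ">>>" by a JSON object that holds its "name" and its "arguments". step_arm: Moves the arm, as the interface text tells. Its arguments: {"type":"object","properties":{"increments":{"type":"string"},"grip_force":{"type":"number"}},"required":["increments"]}

```bash
mkdir -p pics; ls; python3 - <<'E'
from bench import *
import cv2
s=state();print(s)
for n in ["scene","top","wrist"]:
    p=read_camera(n);cv2.imwrite(f"pics/{n}0.png",p["image"][:,:,::-1])
    print(n,p["K"],p["position"],p["rotation"],p["shot"])
    for t in ["dish","rack","sleeve"]:
        print(t,search_frame(p,t))
E
```

```text
pics
{'time_s': 0.0, 'q': array([-1.33848937,  0.42674713,  0.07387761,  1.60662744, -0.03411527,
        1.11080206, -0.06709708]), 'joint_vel': array([-0.00080072, -0.00116851,  0.00155658, -0.00097652, -0.00178694,
       -0.0015343 ,  0.00086739]), 'tau': array([ 9.82288875e-04, -9.49818635e+01,  3.76140922e+00, -4.63499665e+01,
        1.92867417e-02,  9.87182226e-03, -3.02957787e-06]), 'ee_pos': array([251.37710096, 625.95936219, 206.89231155]), 'eef_rot': array([ 0.69472141, -0.13424672,  0.13413663, -0.693792  ]), 'wrist_force': array([ 0.02706879, -0.00547455,  0.35171064]), 'wrist_torque': array([-0.01008793,  0.01710531, -0.04520614]), 'finger_gap': 0.9996977696155463}
scene [[506.55589883   0.         312.22536428]
 [  0.         506.55589883 241.6598943 ]
 [  0.           0.           1.        ]] [1016.79972652  636.19127741 1120.61033488] [ 0.28487123  0.90417704 -0.30220433 -0.099924  ] 1
dish [{'centre': [426.4, 262.5], 'conf': 0.92}, {'centre': [329.3, 185.5], 'conf': 0.61}, {'centre': [260.1, 200.7], 'conf': 0.57}]
rack [{'centre': [259.3, 195.5], 'conf': 0.58}]
sl
[... 215 characters left out ...]
   ]] [ 487.08599209    4.84353159 1503.05939704] [-0.70148564  0.71227066 -0.02062348  0.01277061] 2
dish [{'centre': [367.7, 300.1], 'conf': 0.74}, {'centre': [239.0, 314.4], 'conf': 0.63}, {'centre': [382.7, 224.2], 'conf': 0.56}]
rack [{'centre': [392.8, 228.3], 'conf': 0.59}]
sleeve [{'centre': [403.0, 207.9], 'conf': 0.49}, {'centre': [223.2, 233.7], 'conf': 0.23}]
wrist [[373.23763876   0.         320.56985982]
 [  0.         373.23763876 234.55457161]
 [  0.           0.           1.        ]] [176.22700328 656.4701089  374.24737261] [0.81755845 0.55342514 0.08932915 0.131678  ] 3
dish [{'centre': [13.1, 374.7], 'conf': 0.66}]
rack [{'centre': [117.3, 476.2], 'conf': 0.46}]
sleeve []
```

View pics/top0.png

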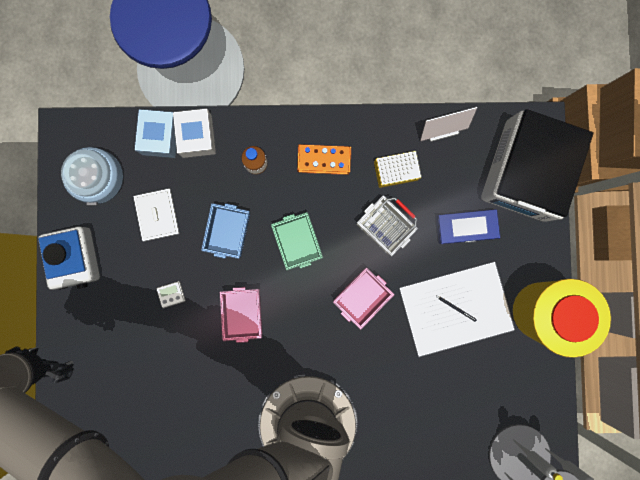

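View pics/scene0.png

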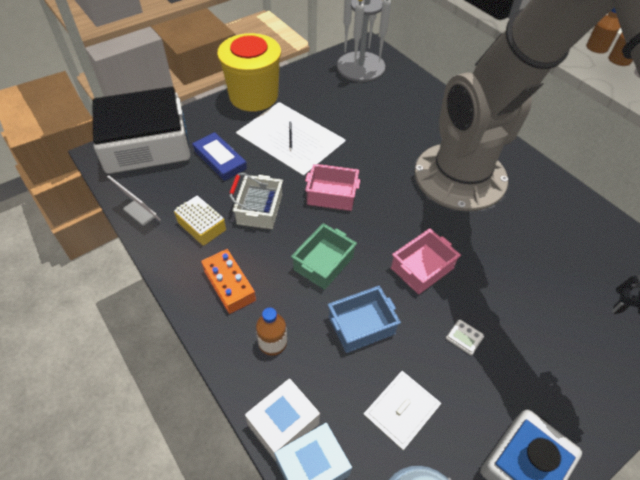

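```bash
python3 - <<'E'
import cv2
a=cv2.imread("pics/top0.png")[160:300,320:480];cv2.imwrite("pics/top0c.png",cv2.resize(a,None,fx=5,fy=4.28*1.0,interpolation=2) if 0 else cv2.resize(a,None,fx=4.2,fy=4.2,interpolation=2))
a=cv2.imread("pics/scene0.png")[130:260,180:340];cv2.imwrite("pics/scene0c.png",cv2.resize(a,None,fx=4.5,fy=4.5,interpolation=2))
E
```

```text
(no output)
```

View pics/top0c.png

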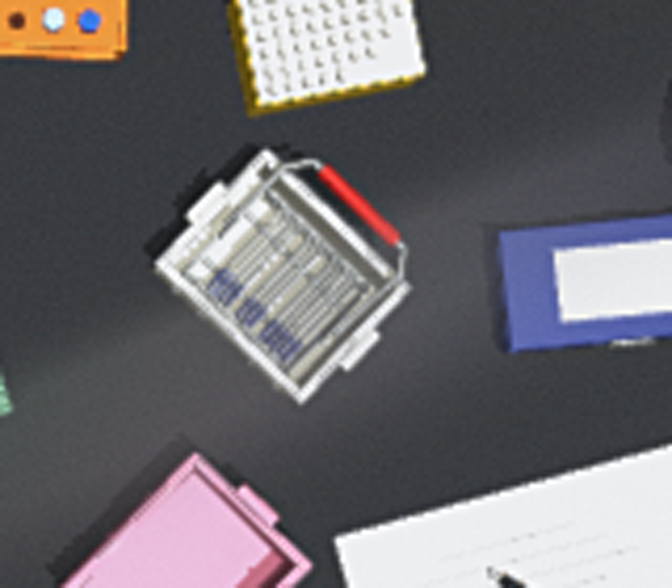

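View pics/scene0c.png

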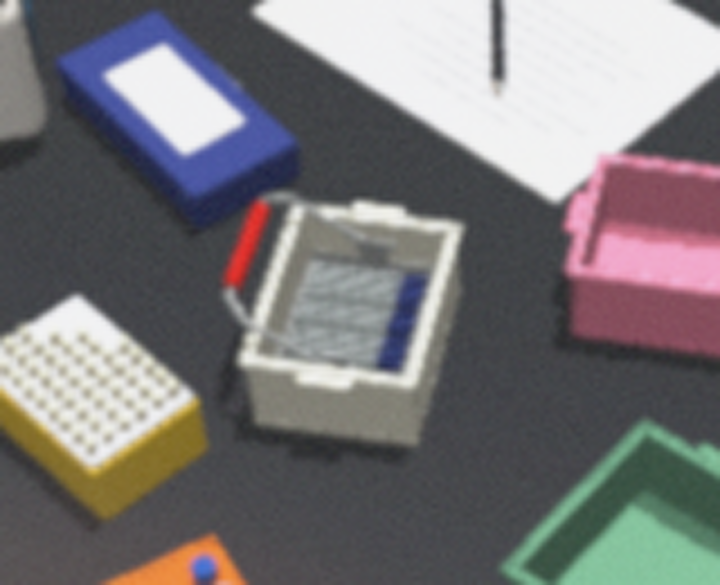

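The top view shows the white dish at about (388,226). The folded red sleeve is at about (405,209), towards the tip box and the slide box. Next I'll measure both.

```bash
cat > h.py <<'E'
from bench import *
import cv2, numpy as np
def ray(p,uv):
    K,R=p["K"],np.array(p["rotation"]);
    if R.size==4:
        from scipy.spatial.transform import Rotation as Ro; R=Ro.from_quat(R).as_matrix()
    d=R@np.linalg.inv(K)@np.array([uv[0],uv[1],1.]); return np.array(p["position"]),d
def atz(p,uv,z):
    o,d=ray(p,uv); return o+d*(z-o[2])/d[2]
def tri(a,b):
    (o1,d1),(o2,d2)=a,b
    t=np.linalg.lstsq(np.c_[d1,-d2],o2-o1,rcond=None)[0]
    x,y=o1+d1*t[0],o2+d2*t[1]; return (x+y)/2,np.linalg.norm(x-y)
def proj(p,X):
    from scipy.spatial.transform import Rotation as Ro
    R=np.array(p["rotation"]); R=Ro.from_quat(R).as_matrix() if R.size==4 else R
    c=R.T@(np.array(X)-p["position"]); c=p["K"]@c; return c[:2]/c[2]
def red(p,box):
    im=p["image"].astype(int);m=((im[...,0]>120)&(im[...,0]-im[...,1]>70)&(im[...,0]-im[...,2]>70)).astype(np.uint8)
    k=np.zeros_like(m);x0,y0,x1,y1=box;k[y0:y1,x0:x1]=m[y0:y1,x0:x1]
    ys,xs=np.nonzero(k);pts=np.c_[xs,ys].astype(float);c=pts.mean(0)
    u,s,v=np.linalg.svd(pts-c,full_matrices=False);a=(pts-c)@v[0];return c,c+v[0]*a.min(),c+v[0]*a.max(),len(xs)
E
python3 - <<'E'
from h import *
t=read_camera("top");s=read_camera("scene")
rt=red(t,(385,190,425,225));rs=red(s,(225,165,250,200));print(rt,rs)
print(tri(ray(t,rt[0]),ray(s,rs[0])))
for u in rt[:3]: print("z88",atz(t,u,88))
for u in rs[:3]: print("z88 scene",atz(s,u,88))
A=[atz(t,np.array(c)/4.2+[320,160],62)[:2] for c in [(265,150),(155,265),(300,402),(410,287)]]
print(np.array(A),np.mean(A,0)); 
for i in range(4):
    d=A[(i+1)%4]-A[i];print(np.hypot(*d),np.arctan2(d[1],d[0]))
B=[atz(s,np.array(c)/4.5+[180,130],62)[:2] for c in [(290,205),(245,362),(415,385),(463,226)]]
print(np.array(B),np.mean(B,0))
from scipy.spatial.transform import Rotation as R
print(R.from_quat(state()["eef_rot"]).as_matrix())
E
```

```text
(array([405.07954545, 208.13636364]), array([396.39243502, 199.60060645]), array([414.04929267, 216.94983329]), 88) (array([234.44047619, 183.94047619]), array([237.7730301 , 174.91618297]), array([231.2035291 , 192.70587367]), 84)
(array([ 623.7559302 , -284.70068166,   91.23343649]), np.float64(1.622419471916896))
z88 [ 624.73878863 -285.85208788   88.        ]
z88 [ 649.36691017 -261.78023285   88.        ]
z88 [ 599.34147584 -310.67576069   88.        ]
z88 scene [ 621.926435   -286.99622199   88.        ]
z88 scene [ 596.63475832 -312.1884194    88.        ]
z88 scene [ 645.78575537 -263.23074703   88.        ]
[[ 664.16083037 -228.49625058]
 [ 586.08760496 -151.23831922]
 [ 490.8009113  -248.55475163]
 [ 568.39116915 -325.93830321]] [ 577.36012894 -238.55690616]
109.83722722187812 2.3614431897052177
136.19853892691555 -2.345656428532329
109.58312902646611 -0.7840643499939569
136.6264309437451 0.794053692659177
[[ 571.44882279 -322.82596674]
 [ 661.83594795 -223.34993446]
 [ 586.51767983 -148.87032453]
 [ 489.93033562 -243.70208321]] [ 577.43319655 -234.68707723]
[[ 9.27985558e-01 -6.45362348e-05  3.72616156e-01]
 [-3.72616158e-01 -2.04064531e-05  9.27985559e-01]
 [-5.22849198e-05 -9.99999998e-01 -4.29841376e-05]]
```

>>> {"name": "step_arm", "arguments": {"increments": "1.5 -3 0.5 0 0 -0.1 8; 2.7 -4.6 0.5 0 0 -0.1 8; 2.7 -4.6 0.5 0 0 -0.1 8; 2.7 -4.6 0 0 0 -0.1 8; 2.7 -4.6 0 0 0 -0.1 8; 2.7 -4.6 0 0 0 -0.1 8; 2.7 -4.6 0 0 0 -0.1 8; 2.7 -4.6 0 0 0 -0.1 8; 2.7 -4.6 0 0 0 -0.1 8; 2.7 -4.6 0 0 0 -0.1 8"}}

```text
time_s: 1.95
ee_pos: [510.2, 180.9, 222.9]
eef_rot: [-0.544, 0.451, -0.451, 0.545]
wrist_force: [1.1, 0.8, 0.8]
finger_gap: 0.936
```

>>> {"name": "step_arm", "arguments": {"increments": "1.2 -4.6 0 0 0 -0.1 8; 1.2 -4.6 0 0 0 -0.1 8; 1.2 -4.6 0 0 0 -0.1 8; 1.2 -4.6 0 0 0 -0.1 8; 1.2 -4.6 0 0 0 -0.1 8; 1.2 -4.6 0 0 0 -0.1 8; 1.2 -4.6 0 0 0 -0.1 8; 1.2 -4.6 0 0 0 -0.1 8; 1.2 -4.6 0 0 0 -0.1 8; 0.5 -3 0 0 0 -0.07 8"}}

```text
time_s: 3.2
ee_pos: [622.6, -264.0, 222.5]
eef_rot: [0.271, -0.653, 0.653, -0.271]
wrist_force: [0.0, 0.3, 0.4]
finger_gap: 0.935
```

```bash
python3 - <<'E'
from h import *
from scipy.spatial.transform import Rotation as R
s=state();print(s["ee_pos"],s["q"],s["time_s"]);print(R.from_quat(s["eef_rot"]).as_matrix().round(3))
p=read_camera("wrist");cv2.imwrite("pics/w1.png",p["image"][:,:,::-1])
for t in ["dish","rack","sleeve"]: print(t,search_frame(p,t))
E
```

```text
[ 622.59487873 -263.97060665  222.53670725] [-0.23169618  0.51507882  0.77756977  1.61746491 -0.38433669  1.16846383
 -0.15138801] 3.2
[[-0.707 -0.     0.707]
 [-0.707 -0.001 -0.707]
 [ 0.001 -1.     0.   ]]
dish [{'centre': [83.3, 299.7], 'conf': 0.76}, {'centre': [258.0, 198.9], 'conf': 0.74}]
rack [{'centre': [279.6, 217.5], 'conf': 0.77}]
sleeve [{'centre': [340.4, 225.3], 'conf': 0.78}]
```

View pics/w1.png

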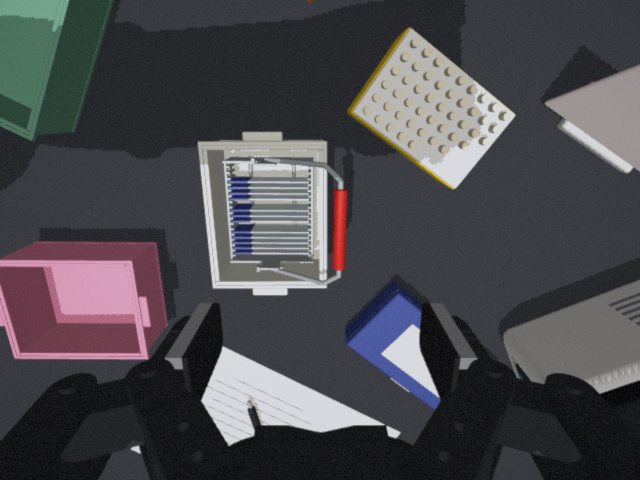

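The wrist view shows the sleeve upright in the picture, spanning about (340,191) to (340,270). The dish rim corners are at about (199,142), (327,141), (327,288) and (213,288).

```bash
python3 - <<'E'
from h import *
p=read_camera("wrist");r=red(p,(325,180,360,280));print(r)
for z in (88,91):
    P=[atz(p,u,z) for u in r[:3]];print(np.round(P,1));d=P[2]-P[1];print(np.hypot(*d[:2]),np.arctan2(d[1],d[0]))
C=[atz(p,u,62)[:2] for u in [(198.5,142),(327.5,141),(327.5,288.5),(212.5,288.5)]];print(np.round(C,1),np.mean(C,0))
t=read_camera("top");rt=red(t,(385,190,425,225));print(tri(ray(t,rt[0]),ray(p,r[0])))
s=read_camera("scene");rs=red(s,(225,165,250,200));print(len(rs),tri(ray(s,rs[0]),ray(p,r[0])))
E
```

```text
(array([341.26202661, 230.76663255]), array([342.37449645, 191.83923398]), array([340.109695  , 271.08886907]), 977)
[[ 623.5 -285.2   88. ]
 [ 647.3 -261.7   88. ]
 [ 597.1 -311.4   88. ]]
70.6256182636176 -2.3607907332899365
[[ 624.1 -284.4   91. ]
 [ 647.6 -261.1   91. ]
 [ 598.  -310.3   91. ]]
69.92185215544406 -2.360790733289936
[[ 587.1 -149. ]
 [ 665.9 -225.9]
 [ 568.7 -325.3]
 [ 489.4 -246.9]] [ 577.78078036 -236.75465756]
(array([ 638.79654791, -253.04923905,  179.64919658]), np.float64(15.239882139919025))
4 (array([ 623.75036702, -283.89019199,   92.31254548]), np.float64(1.2224836111634922))
```

>>> {"name": "step_arm", "arguments": {"increments": "0.1 -1 0 0 0 0 7; 0 -1.1 -1 0 0 0 7; 0 0 -2 0 0 0 7; 0 0 -2 0 0 0 7; 0 0 -2 0 0 0 7; 0 0 -2 0 0 0 7; 0 0 -2 0 0 0 7; 0 0 -1 0 0 0 7; 0 0 0 0 0 0 7; 0 0 0 0 0 0 7"}}

```text
time_s: 4.8
ee_pos: [623.9, -282.9, 103.3]
eef_rot: [0.272, -0.652, 0.653, -0.272]
wrist_force: [-0.0, 0.5, 0.1]
finger_gap: 0.819
```

```bash
python3 - <<'E'
from h import *
s=state();print(s["ee_pos"],s["wrist_force"])
p=read_camera("wrist");cv2.imwrite("pics/w2.png",p["image"][:,:,::-1])
q=read_camera("scene");a=q["image"][110:230,170:330,::-1];cv2.imwrite("pics/s2.png",cv2.resize(a,None,fx=4.5,fy=4.5,interpolation=2))
E
```

```text
[ 623.86960911 -282.94881263  103.28805891] [-0.02149346  0.4950189   0.11171712]
```

View pics/w2.png

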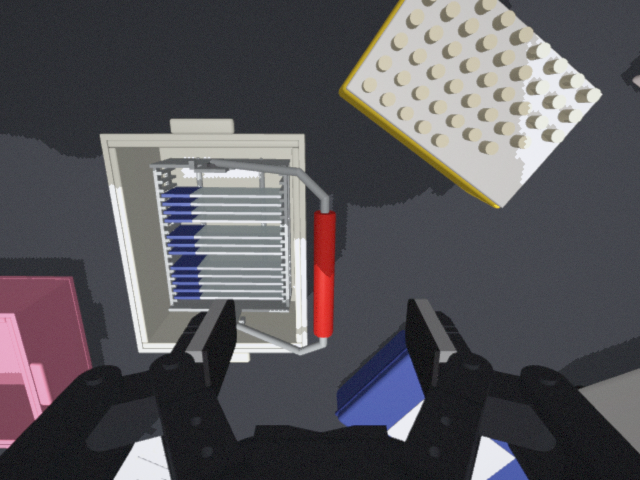

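View pics/s2.png

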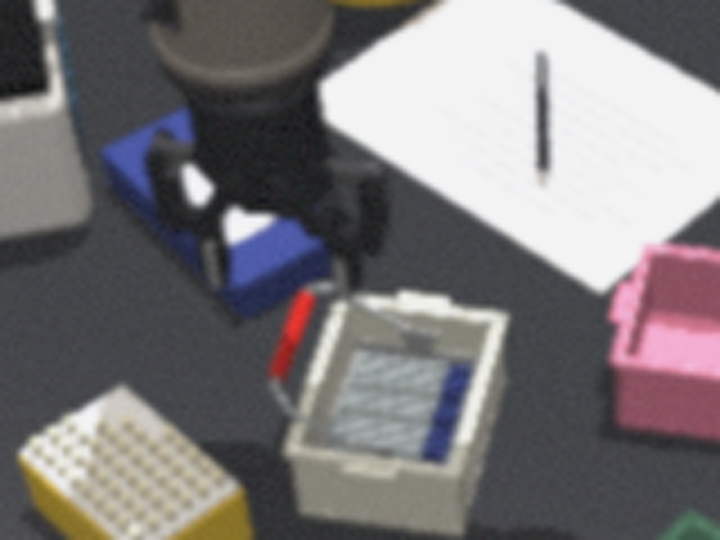

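```bash
python3 - <<'E'
from h import *
s=state();T=s["ee_pos"]
p=read_camera("wrist");q=read_camera("scene")
for n,c in (("wrist",p),("scene",q)):
    print(n,"tcp",proj(c,T),"sleeve",proj(c,(623.7,-285,89)),"tipsopen",[proj(c,T+[x*.707,-x*.707,13]) for x in(-37,37)])
print(p["position"])
print("scene crop",(proj(q,T)-[170,110])*4.5)
r=red(p,(300,180,360,380));print(r,atz(p,r[0],89),atz(p,r[1],89),atz(p,r[2],89))
E
```

```text
wrist tcp [321.00783534 283.68137052] sleeve [323.54717312 274.59171017] tipsopen [array([240.40292031, 295.71703859]), array([401.62964705, 296.47832315])]
scene tcp [233.93930563 181.26473206] sleeve [234.20321868 184.38423401] tipsopen [array([246.51481783, 179.7048537 ]), array([220.34373193, 176.21221634])]
[ 680.23596008 -225.42499041  270.17302368]
scene crop [287.72687535 320.69129427]
(array([323.74875622, 274.29270315]), array([324.7909681 , 212.84380903]), array([322.68442882, 337.0455296 ]), 2412) [ 623.89719168 -284.95185412   89.        ] [ 647.85420698 -261.34151544   89.        ] [ 596.47833611 -311.97393755   89.        ]
```

>>> {"name": "step_arm", "arguments": {"increments": "0 -0.2 -0.6 0 0 0 7; 0 0 -0.7 0 0 0 7; 0 0 -0.7 0 0 0 7; 0 0 -0.7 0 0 0 7; 0 0 -0.5 0 0 0 7; 0 0 0 0 0 0 5; 0 0 0 0 0 0 4; 0 0 0 0 0 0 3; 0 0 0 0 0 0 3; 0 0 0 0 0 0 3", "grip_force": 30}}

```text
time_s: 6.25
ee_pos: [623.5, -284.6, 70.7]
eef_rot: [-0.272, 0.653, -0.653, 0.272]
wrist_force: [0.2, 0.2, -0.2]
finger_gap: 0.354
```

```bash
python3 - <<'E'
from h import *
s=state();print(s["ee_pos"],s["wrist_force"],s["finger_gap"])
p=read_camera("wrist");cv2.imwrite("pics/w3.png",p["image"][:,:,::-1])
q=read_camera("scene");a=q["image"][110:230,170:330,::-1];cv2.imwrite("pics/s3.png",cv2.resize(a,None,fx=4.5,fy=4.5,interpolation=2))
E
```

```text
[ 623.49841695 -284.61871099   70.68075512] [ 0.17855797  0.17332222 -0.15803848] 0.3538284688376016
```

View pics/w3.png

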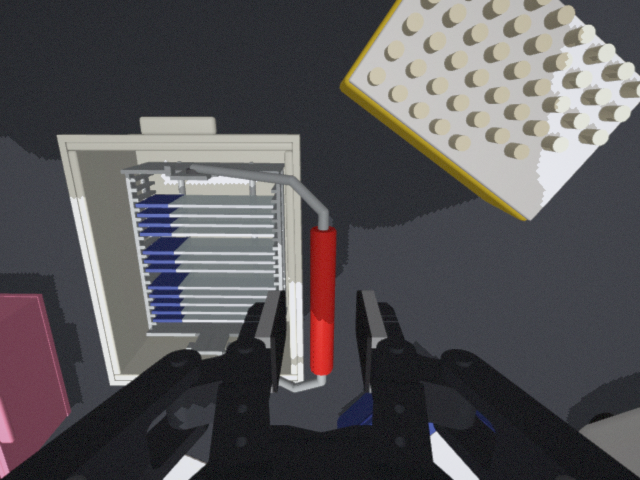

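View pics/s3.png

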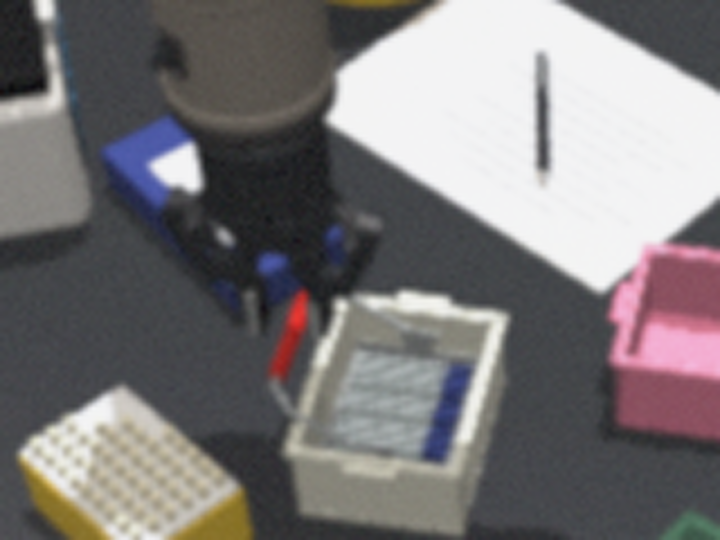

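```bash
python3 - <<'E'
from h import *
s=state();T=s["ee_pos"];p=read_camera("wrist");q=read_camera("scene")
for z in (0,6,12):
  for a in (-11,0,11):
    X=T+[a*.707,a*.707,z]; L=X+[-15*.707,15*.707,0]
    print(z,a,"L tip wrist",proj(p,L).round(),"scene crop L,R",((proj(q,L)-[170,110])*4.5).round(),((proj(q,2*X-L)-[170,110])*4.5).round())
r=red(p,(300,180,360,380));P=[atz(p,u,89) for u in r[:3]];print(np.round(P,1),(P[1]+P[2])/2)
a=q["image"][160:200,210:260,::-1];cv2.imwrite("pics/s3b.png",cv2.resize(a,None,fx=15,fy=15,interpolation=2))
E
```

```text
0 -11 L tip wrist [291. 303.] scene crop L,R [321. 346.] [274. 339.]
0 0 L tip wrist [291. 283.] scene crop L,R [316. 358.] [270. 352.]
0 11 L tip wrist [290. 263.] scene crop L,R [312. 371.] [265. 365.]
6 -11 L tip wrist [290. 309.] scene crop L,R [320. 339.] [273. 333.]
6 0 L tip wrist [290. 289.] scene crop L,R [315. 352.] [268. 346.]
6 11 L tip wrist [289. 268.] scene crop L,R [310. 365.] [264. 358.]
12 -11 L tip wrist [289. 316.] scene crop L,R [319. 332.] [272. 326.]
12 0 L tip wrist [289. 295.] scene crop L,R [314. 345.] [267. 339.]
12 11 L tip wrist [288. 273.] scene crop L,R [309. 358.] [262. 352.]
[[ 623.8 -285.1   89. ]
 [ 647.6 -261.8   89. ]
 [ 595.8 -312.5   89. ]] [ 621.71796408 -287.14954702   89.        ]
```

View pics/s3b.png

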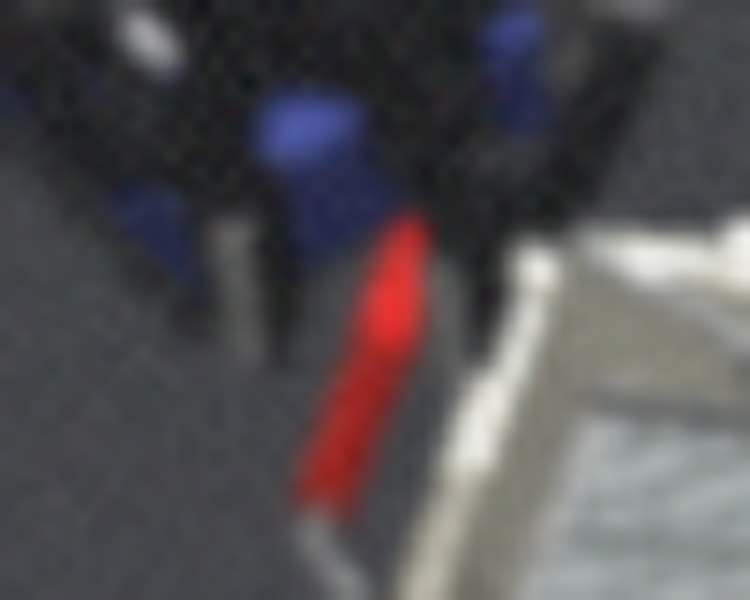

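>>> {"name": "step_arm", "arguments": {"increments": "0 0 0 0 0 0 2; 0 0 0 0 0 0 1.8; 0 0 0 0 0 0 1.8; 0 0 0 0 0 0 1.8; 0 0 0 0 0 0 1.8; 0 0 0 0 0 0 1.8; 0 0 0 0 0 0 1.8; 0 0 0 0 0 0 1.8; 0 0 0 0 0 0 1.8; 0 0 0 0 0 0 1.8"}}

```text
time_s: 7.7
ee_pos: [623.5, -284.7, 70.6]
eef_rot: [-0.272, 0.653, -0.653, 0.272]
wrist_force: [0.8, -0.1, 0.2]
finger_gap: 0.204
```

```bash
python3 - <<'E'
from h import *
s=state();T=s["ee_pos"];print(s["ee_pos"],s["wrist_force"],s["finger_gap"])
p=read_camera("wrist");cv2.imwrite("pics/w4.png",cv2.resize(p["image"][200:440,160:480,::-1],None,fx=2.5,fy=2.5))
q=read_camera("scene");a=q["image"][160:200,210:260,::-1];cv2.imwrite("pics/s4.png",cv2.resize(a,None,fx=15,fy=15,interpolation=2))
for z in (0,10,20):
  for a in (-11,11):
    X=T+[a*.707,a*.707,z]; L=X+[-8*.707,8*.707,0]
    print(z,a,((proj(p,L)-[160,200])*2.5).round(),((proj(q,L)-[210,160])*15).round(),((proj(q,2*X-L)-[210,160])*15).round())
E
```

```text
[ 623.47368539 -284.65196924   70.58513466] [ 0.8251995  -0.13955756  0.16605404] 0.20369741415715645
0 -11 [362. 259.] [433. 398.] [350. 387.]
0 11 [361. 157.] [402. 483.] [319. 471.]
10 -11 [360. 284.] [427. 361.] [344. 350.]
10 11 [359. 178.] [396. 446.] [313. 435.]
20 -11 [358. 313.] [421. 324.] [338. 313.]
20 11 [357. 202.] [390. 409.] [306. 397.]
```

View pics/w4.png

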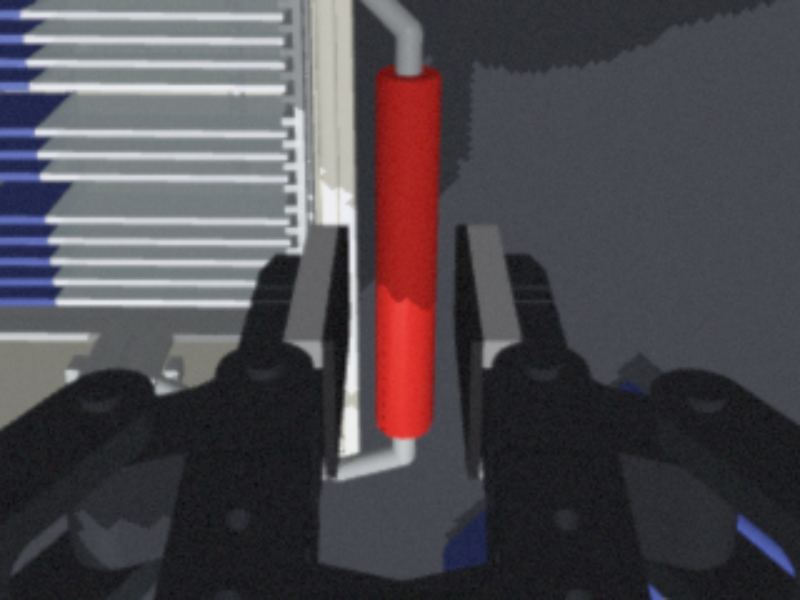

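View pics/s4.png

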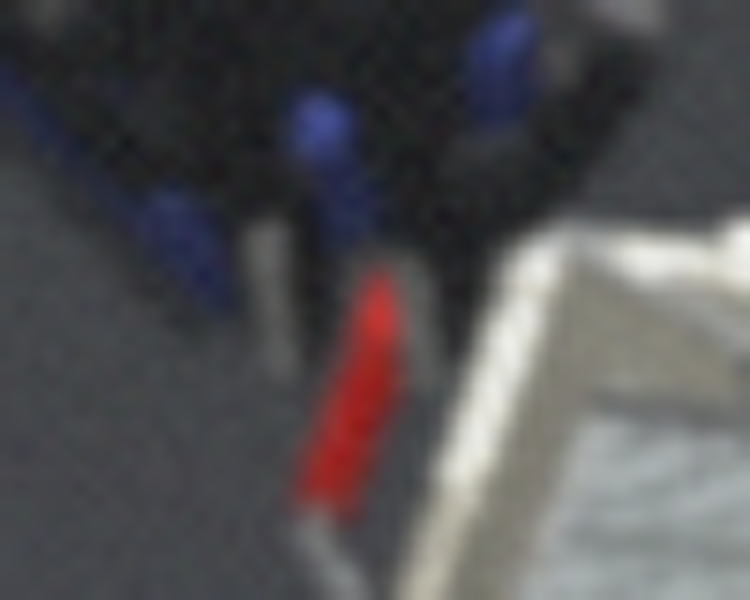

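The pad tips sit about 20 mm higher than the TCP suggests in both views. Wrist tip edge is at (348,228) in the crop, and the dish lip beyond it is unobstructed. I'll lower in small steps and watch the force.

>>> {"name": "step_arm", "arguments": {"increments": "0 0 -0.1 0 0 0 1.8; 0 0 -0.1 0 0 0 1.8; 0 0 -0.1 0 0 0 1.8; 0 0 -0.1 0 0 0 1.8; 0 0 -0.1 0 0 0 1.8; 0 0 -0.1 0 0 0 1.8; 0 0 -0.1 0 0 0 1.8; 0 0 -0.1 0 0 0 1.8; 0 0 0 0 0 0 1.8; 0 0 0 0 0 0 1.8"}}

```text
time_s: 9.05
ee_pos: [623.5, -284.7, 62.7]
eef_rot: [0.272, -0.653, 0.653, -0.272]
wrist_force: [-0.2, -0.3, -0.2]
finger_gap: 0.211
```

```bash
python3 - <<'E'
from h import *
s=state();T=s["ee_pos"];print(s["ee_pos"],s["wrist_force"],s["finger_gap"])
p=read_camera("wrist");cv2.imwrite("pics/w5.png",cv2.resize(p["image"][200:440,160:480,::-1],None,fx=2.5,fy=2.5))
q=read_camera("scene");a=q["image"][160:200,210:260,::-1];cv2.imwrite("pics/s5.png",cv2.resize(a,None,fx=15,fy=15,interpolation=2))
E
```

```text
[ 623.53538323 -284.6545398    62.65391729] [-0.16278454 -0.252667   -0.19390219] 0.21121324282910978
```

View pics/w5.png

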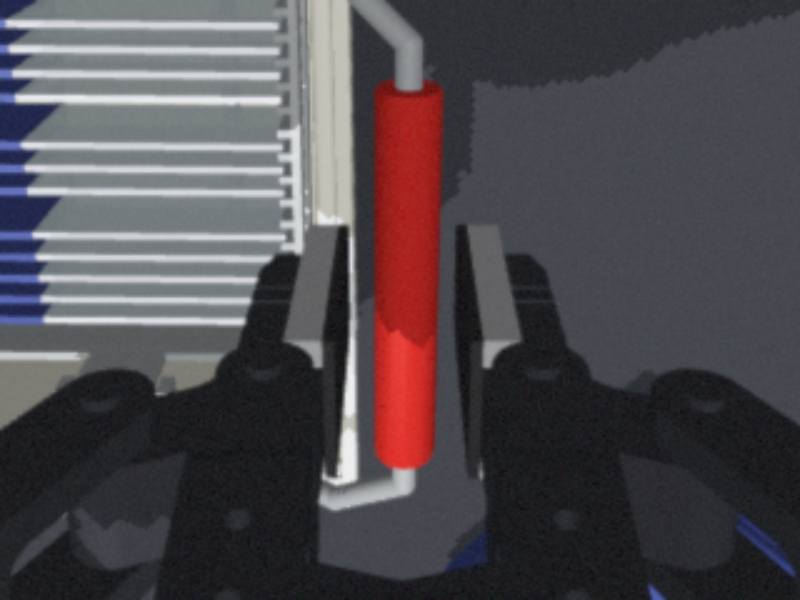

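View pics/s5.png

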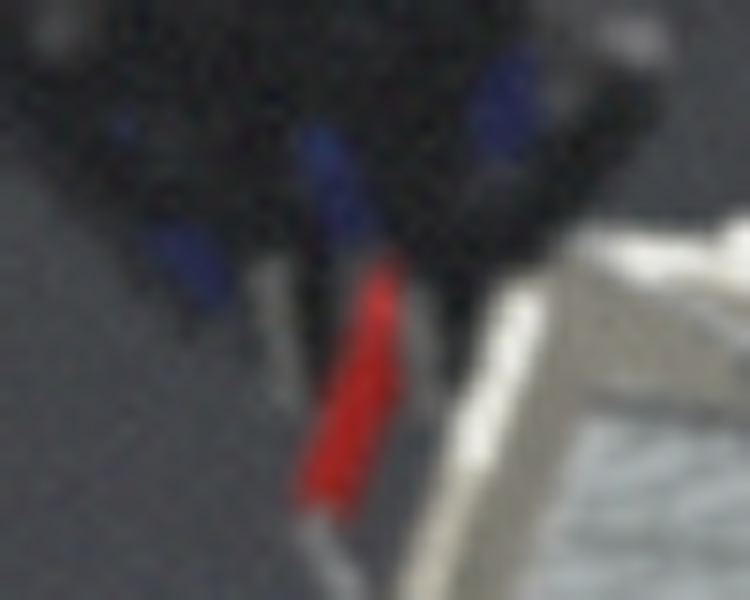

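>>> {"name": "step_arm", "arguments": {"increments": "0 0 -0.1 0 0 0 1.8; 0 0 -0.1 0 0 0 1.8; 0 0 -0.1 0 0 0 1.8; 0 0 -0.1 0 0 0 1.8; 0 0 -0.1 0 0 0 1.8; 0 0 -0.1 0 0 0 1.8; 0 0 -0.1 0 0 0 1.8; 0 0 0 0 0 0 1.8; 0 0 0 0 0 0 1.8; 0 0 0 0 0 0 1.8"}}

```text
time_s: 10.4
ee_pos: [623.5, -284.7, 55.7]
eef_rot: [0.272, -0.653, 0.653, -0.272]
wrist_force: [0.2, -0.5, -0.1]
finger_gap: 0.211
```

```bash
python3 - <<'E'
from h import *
s=state();T=s["ee_pos"];print(s["ee_pos"],s["wrist_force"],s["finger_gap"])
p=read_camera("wrist");cv2.imwrite("pics/w6.png",cv2.resize(p["image"][200:440,160:480,::-1],None,fx=2.5,fy=2.5))
q=read_camera("scene");a=q["image"][160:200,210:260,::-1];cv2.imwrite("pics/s6.png",cv2.resize(a,None,fx=15,fy=15,interpolation=2))
for z in (15,20,25):
  for a in (-11,11):
    X=T+[a*.707,a*.707,z]; L=X+[-8.7*.707,8.7*.707,0]
    print(z,a,((proj(p,L)-[160,200])*2.5).round(),((proj(p,2*X-L)-[160,200])*2.5).round(),((proj(q,L)-[210,160])*15).round(),((proj(q,2*X-L)-[210,160])*15).round())
E
```

```text
[ 623.52934462 -284.70766713   55.67788894] [ 0.18553669 -0.53981652 -0.12080538] 0.21056420923944472
15 -11 [355. 299.] [449. 299.] [436. 398.] [346. 386.]
15 11 [354. 190.] [452. 190.] [406. 483.] [315. 470.]
20 -11 [354. 313.] [451. 314.] [433. 380.] [343. 367.]
20 11 [353. 202.] [454. 203.] [403. 464.] [312. 452.]
25 -11 [353. 329.] [452. 329.] [430. 361.] [340. 349.]
25 11 [351. 215.] [455. 215.] [400. 446.] [309. 434.]
```

View pics/w6.png

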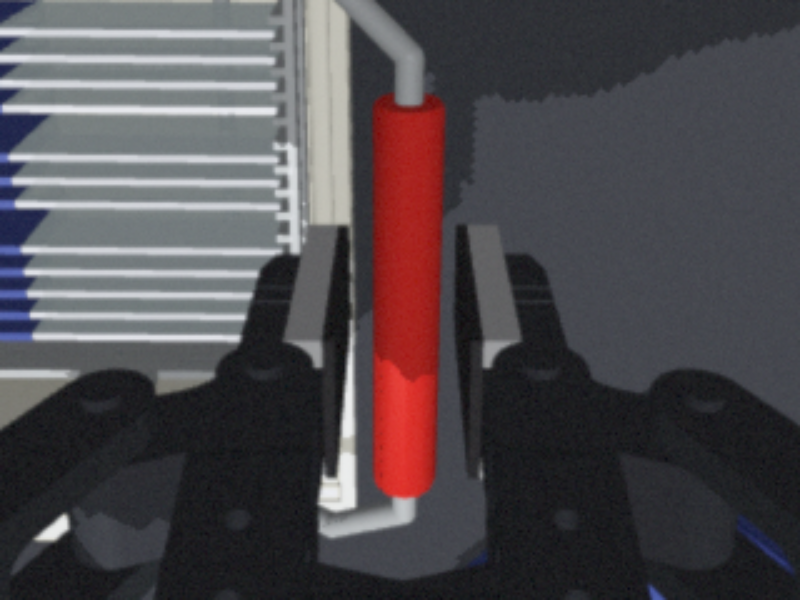

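View pics/s6.png

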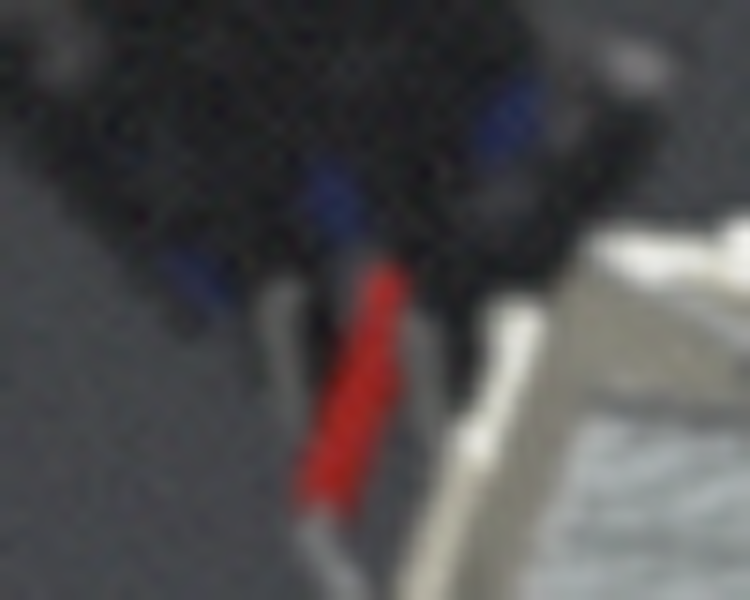

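>>> {"name": "step_arm", "arguments": {"increments": "0 0 -0.1 0 0 0 1.8; 0 0 -0.1 0 0 0 1.8; 0 0 -0.1 0 0 0 1.8; 0 0 -0.1 0 0 0 1.8; 0 0 0 0 0 0 1.5; 0 0 0 0 0 0 1.2; 0 0 0 0 0 0 0.9; 0 0 0 0 0 0 0; 0 0 0 0 0 0 0; 0 0 0 0 0 0 0", "grip_force": 40}}

```text
time_s: 11.75
ee_pos: [623.7, -284.8, 51.8]
eef_rot: [0.272, -0.653, 0.653, -0.272]
wrist_force: [3.2, -1.7, 1.9]
finger_gap: 0.107
```

```bash
python3 - <<'E'
from h import *
s=state();T=s["ee_pos"];print(s["ee_pos"],s["wrist_force"],s["finger_gap"])
p=read_camera("wrist");cv2.imwrite("pics/w7.png",p["image"][:,:,::-1])
E
```

```text
[ 623.73885776 -284.81645743   51.77528196] [ 3.20134922 -1.68164636  1.93495815] 0.10666577955062553
```

View pics/w7.png

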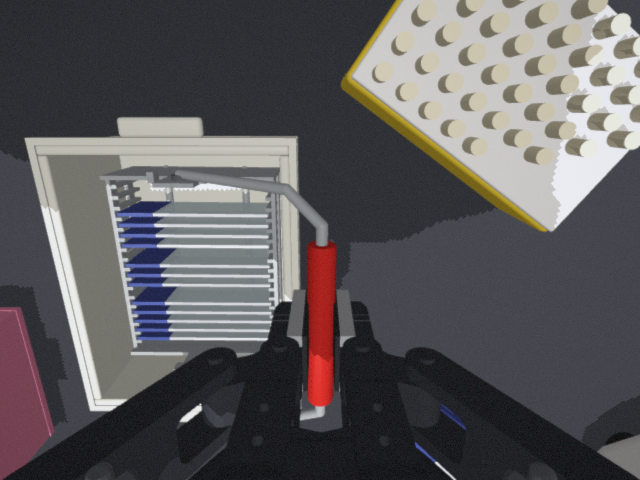

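The gap of 9 mm on an 11 mm sleeve hints that only the tip edges are pinching it. I'll reopen slightly, go deeper and close again.

>>> {"name": "step_arm", "arguments": {"increments": "0 0 0 0 0 0 1.8; 0 0 0 0 0 0 1.8; 0 0 -0.15 0 0 0 1.8; 0 0 -0.15 0 0 0 1.8; 0 0 -0.15 0 0 0 1.8; 0 0 -0.15 0 0 0 1.8; 0 0 0 0 0 0 1.2; 0 0 0 0 0 0 0; 0 0 0 0 0 0 0; 0 0 0 0 0 0 0", "grip_force": 40}}

```text
time_s: 13.05
ee_pos: [623.6, -284.8, 45.7]
eef_rot: [0.272, -0.653, 0.653, -0.272]
wrist_force: [2.3, -1.7, 0.9]
finger_gap: 0.11
```

```bash
python3 - <<'E'
from h import *
s=state();T=s["ee_pos"];print(s["ee_pos"],s["wrist_force"],s["finger_gap"])
p=read_camera("wrist");cv2.imwrite("pics/w8.png",cv2.resize(p["image"][200:440,160:480,::-1],None,fx=2.5,fy=2.5))
q=read_camera("scene");a=q["image"][150:210,200:280,::-1];cv2.imwrite("pics/s8.png",cv2.resize(a,None,fx=10,fy=10,interpolation=2))
E
```

```text
[ 623.62605341 -284.7586752    45.73936786] [ 2.25163681 -1.67020359  0.89241273] 0.11003973611405087
```

View pics/w8.png

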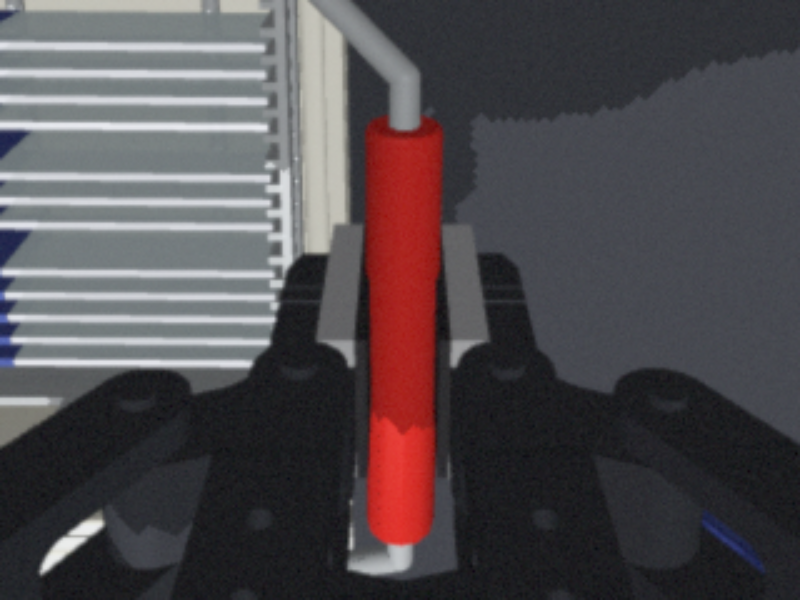

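View pics/s8.png

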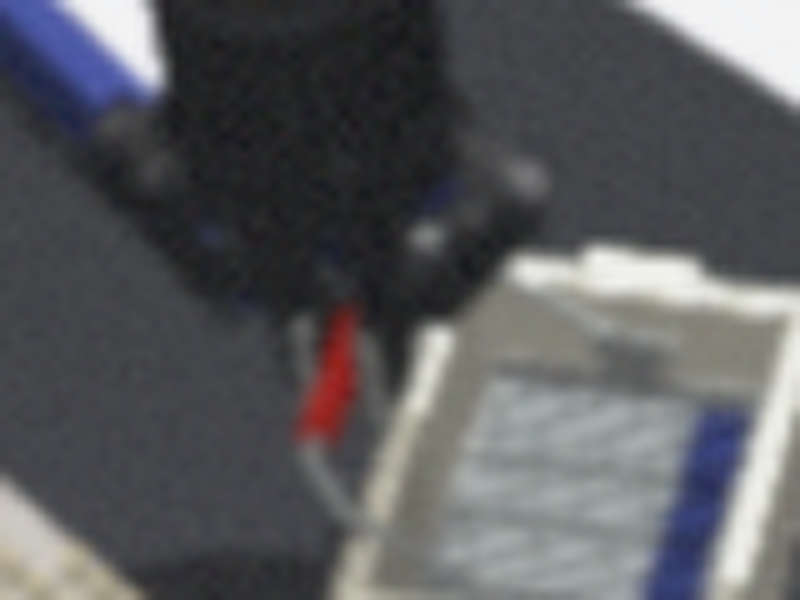

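>>> {"name": "step_arm", "arguments": {"increments": "-0.16 0.16 0.32 0 0 0 0; -0.16 0.16 0.32 0 0 0 0; -0.18 0.18 0.29 0 0 0 0; -0.18 0.18 0.29 0 0 0 0; -0.2 0.2 0.27 0 0 0 0; -0.21 0.21 0.27 0 0 0 0; -0.22 0.22 0.24 0 0 0 0; -0.22 0.22 0.23 0 0 0 0; -0.47 0.47 0.41 0 0 0 0; 0 0 0 0 0 0 0"}}

```text
time_s: 14.4
ee_pos: [603.1, -264.1, 72.2]
eef_rot: [-0.272, 0.653, -0.652, 0.272]
wrist_force: [0.3, -1.0, 0.7]
finger_gap: 0.106
```

```bash
python3 - <<'E'
from h import *
s=state();T=s["ee_pos"];print(s["ee_pos"],s["wrist_force"],s["finger_gap"])
p=read_camera("wrist");cv2.imwrite("pics/w9.png",p["image"][:,:,::-1])
E
```

```text
[ 603.0862646  -264.10356426   72.19986713] [ 0.32798684 -0.97129632  0.71339991] 0.10617302591662149
```

View pics/w9.png

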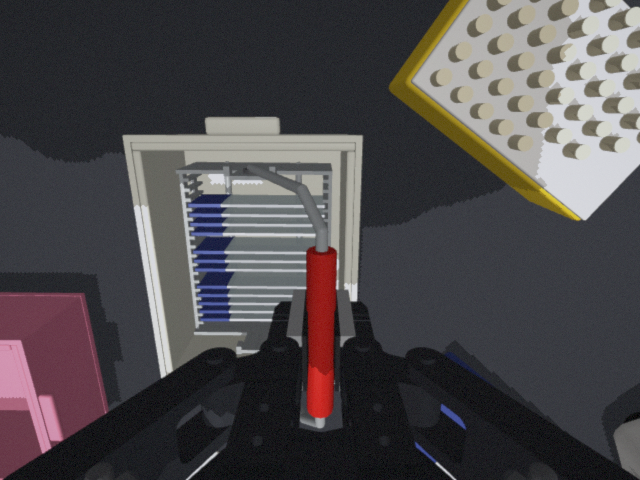

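>>> {"name": "step_arm", "arguments": {"increments": "-0.24 0.24 0.17 0 0 0 0; -0.25 0.25 0.16 0 0 0 0; -0.26 0.26 0.14 0 0 0 0; -0.26 0.26 0.12 0 0 0 0; -0.26 0.26 0.1 0 0 0 0; -0.26 0.26 0.09 0 0 0 0; -0.26 0.26 0.07 0 0 0 0; -0.26 0.26 0.05 0 0 0 0; -0.26 0.26 0.03 0 0 0 0; -0.25 0.26 0.01 0 0 0 0"}}

```text
time_s: 15.7
ee_pos: [577.6, -238.8, 81.3]
eef_rot: [-0.272, 0.653, -0.653, 0.272]
wrist_force: [0.9, 0.2, -3.8]
finger_gap: 0.112
```

```bash
python3 - <<'E'
from h import *
s=state();T=s["ee_pos"];print(s["ee_pos"],s["wrist_force"],s["finger_gap"])
p=read_camera("wrist");cv2.imwrite("pics/w10.png",p["image"][:,:,::-1])
q=read_camera("scene");a=q["image"][110:230,170:330,::-1];cv2.imwrite("pics/s10.png",cv2.resize(a,None,fx=4.5,fy=4.5,interpolation=2))
E
```

```text
[ 577.59540841 -238.80237143   81.31003077] [ 0.88315724  0.17844762 -3.82284619] 0.11218174538547744
```

View pics/w10.png

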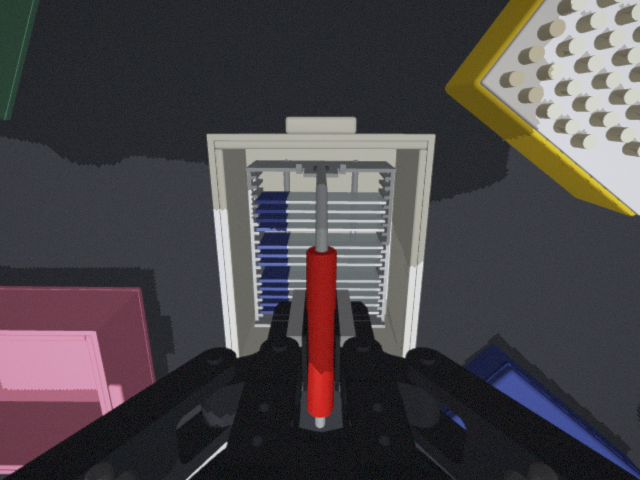

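View pics/s10.png

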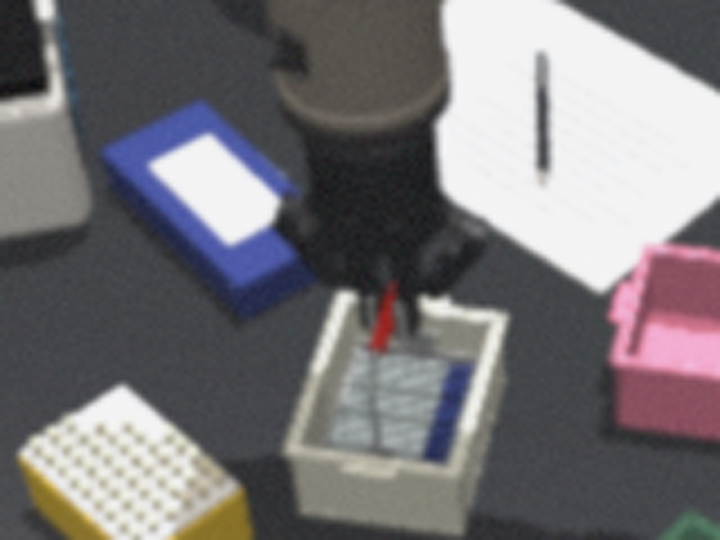

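>>> {"name": "step_arm", "arguments": {"increments": "0 0 0 0 0 0 0; 0 0 0 0 0 0 0; 0 0 0.05 0 0 0 0; 0 0 0.1 0 0 0 0; 0 0 0.15 0 0 0 0; 0 0 0.2 0 0 0 0; 0 0 0.2 0 0 0 0; 0 0 0.15 0 0 0 0; 0 0 0.1 0 0 0 0; 0 0 0 0 0 0 0", "grip_force": 60}}

```text
time_s: 17.05
ee_pos: [577.9, -238.9, 91.0]
eef_rot: [-0.272, 0.653, -0.653, 0.272]
wrist_force: [0.1, 0.7, -4.9]
finger_gap: 0.1
```

```bash
python3 - <<'E'
from h import *
s=state();T=s["ee_pos"];print(s["ee_pos"],s["wrist_force"],s["wrist_torque"],s["finger_gap"])
p=read_camera("wrist");cv2.imwrite("pics/w11.png",p["image"][:,:,::-1])
q=read_camera("scene");a=q["image"][110:230,170:330,::-1];cv2.imwrite("pics/s11.png",cv2.resize(a,None,fx=4.5,fy=4.5,interpolation=2))
E
```

```text
[ 577.93219829 -238.90921276   90.9623381 ] [ 0.05767018  0.66924746 -4.87884055] [ 0.04567501  0.03159874 -0.02311945] 0.09998383685013362
```

View pics/w11.png

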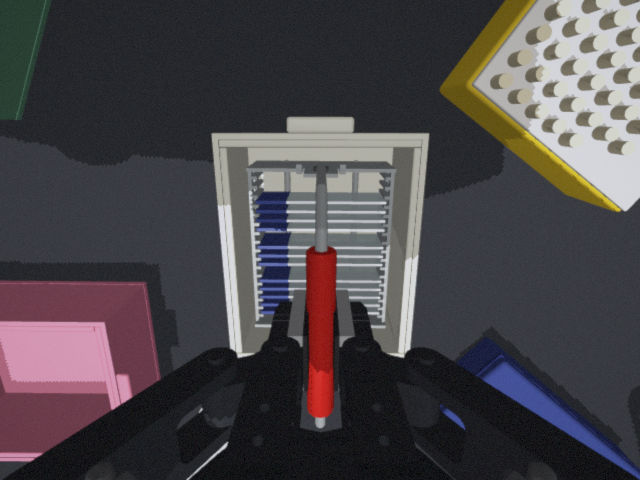

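View pics/s11.png

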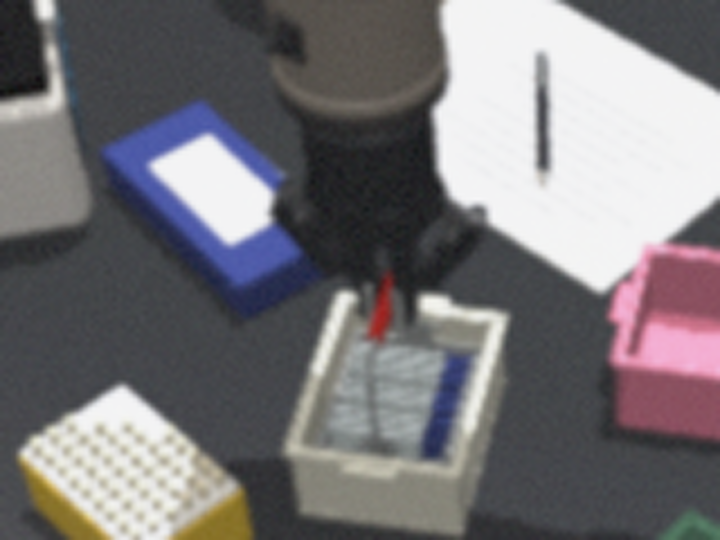

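The rack is hanging: it hasn't moved in the wrist view while the dish recedes. Lift on.

>>> {"name": "step_arm", "arguments": {"increments": "0 0 0.1 0 0 0 0; 0 0 0.25 0 0 0 0; 0 0 0.4 0 0 0 0; 0 0 0.5 0 0 0 0; 0 0 0.6 0 0 0 0; 0 0 0.7 0 0 0 0; 0 0 0.7 0 0 0 0; 0 0 0.7 0 0 0 0; 0 0 0.7 0 0 0 0; 0 0 0.7 0 0 0 0"}}

```text
time_s: 18.4
ee_pos: [577.9, -238.9, 144.9]
eef_rot: [-0.272, 0.653, -0.653, 0.272]
wrist_force: [-0.6, -0.3, -3.3]
finger_gap: 0.102
```

>>> {"name": "step_arm", "arguments": {"increments": "0 0 0.7 0 0 0 0; 0 0 0.7 0 0 0 0; 0 0 0.7 0 0 0 0; 0 0 0.6 0 0 0 0; 0 0 0.5 0 0 0 0; 0 0 0.5 0 0 0 0; 0 0 0.4 0 0 0 0; 0 0 0.25 0 0 0 0; 0 0 0.1 0 0 0 0; 0 0 0 0 0 0 0"}}

```text
time_s: 19.65
ee_pos: [577.9, -238.9, 188.9]
eef_rot: [-0.272, 0.653, -0.653, 0.272]
wrist_force: [-0.4, -0.3, -4.3]
finger_gap: 0.103
```

>>> {"name": "step_arm", "arguments": {"increments": "0 0 0 0 0 0 0; 0 0 0 0 0 0 0; 0 0 0 0 0 0 0; 0 0 0 0 0 0 0; 0 0 0 0 0 0 0; 0 0 0 0 0 0 0; 0 0 0 0 0 0 0; 0 0 0 0 0 0 0; 0 0 0 0 0 0 0; 0 0 0 0 0 0 0"}}

```text
time_s: 20.9
ee_pos: [577.9, -238.9, 188.9]
eef_rot: [-0.272, 0.653, -0.653, 0.272]
wrist_force: [1.0, 0.5, -4.7]
finger_gap: 0.103
```

```bash
python3 - <<'E'
from h import *
s=state();T=s["ee_pos"];print(s["ee_pos"],s["wrist_force"],s["wrist_torque"],s["finger_gap"],s["time_s"])
p=read_camera("wrist");cv2.imwrite("pics/w12.png",p["image"][:,:,::-1])
q=read_camera("scene");a=q["image"][90:240,160:340,::-1];cv2.imwrite("pics/s12.png",cv2.resize(a,None,fx=4,fy=4,interpolation=2))
E
```

```text
[ 577.88254689 -238.92247297  188.90050586] [ 1.01196555  0.48243576 -4.67039029] [-0.02696919 -0.00399073  0.00437043] 0.10329275086200987 20.9
```

View pics/w12.png

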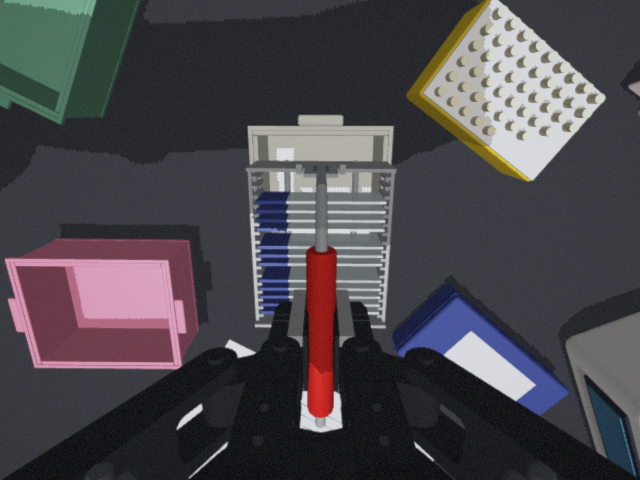

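View pics/s12.png

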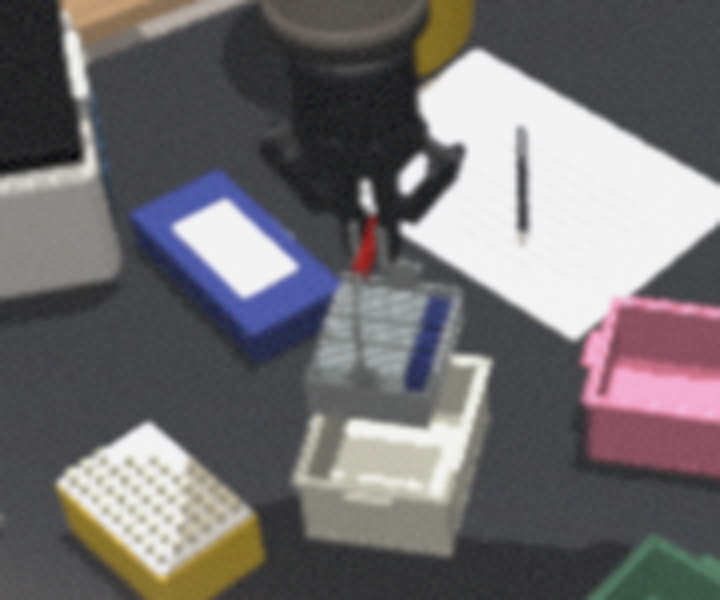

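The wrist view shows the rack unchanged under the gripper, with its far end plate at (249–394,165). The scene view shows it clear above the dish. A quick check of the dish position and rack height before handing in.

```bash
python3 - <<'E'
from h import *
p=read_camera("wrist")
C=[atz(p,u,62)[:2] for u in [(248.5,126.5),(393.5,126.5)]];C=np.array(C);print(C,"orig 586.7,-149.5 / 665,-226");m=C.mean(0);d=C[1]-C[0];d/=np.hypot(*d);print("dish centre",m+69*np.array([d[1],-d[0]])*1, m-69*np.array([d[1],-d[0]]))
# rack far plate top corners (34 above underside), expected z 112+34
for z in (136,146,156):
    E=np.array([atz(p,u,z)[:2] for u in [(248.5,166),(394.5,166)]]);print(z,np.hypot(*(E[1]-E[0])),E.mean(0))
print(state()["joint_vel"].round(4))
close_job()
E
```

```text
[[ 587.84832789 -150.98117291]
 [ 665.82198503 -228.08598132]] orig 586.7,-149.5 / 665,-226
dish centre [ 578.31890484 -238.59652983] [ 675.35140808 -140.4706244 ]
136 85.31443230440672 [ 613.36015873 -203.5118643 ]
146 81.43036894758559 [ 614.31909392 -202.51262806]
156 77.54630559076446 [ 615.27802912 -201.51339182]
[0.0008 0.0014 0.0001 0.0003 0.0003 0.0005 0.0005]
the job is handed in; nothing more can be done
```

The rack is hanging by its red grip about 4–5 cm above the rim of the white dish, still and level over it. I handed the job in at about 21 s with no verdict reported.

- **What I did:** I pinched the grip with the tool pointing down and swung the handle upright along its arc while the rack stood in the dish. Then I lifted it about 108 mm straight up and held it.
- **Hold:** The gripper carries about 4.7 N, roughly the rack's weight. The finger opening is steady at about 9 mm and the joints are at rest.
- **Rack:** It looks unchanged in the wrist picture from the hang in the dish to the end, so I take it as level; I did not measure the angle separately. From the width of its end plate, the underside is about 40–50 mm above the rim.
- **Dish:** Its centre measures about (578, -239) mm, within 1–2 mm of its start and of the gripper at (578, -239) mm. No other object visibly moved.
- **What disagreed:** The pictures showed the finger tips about 20 mm higher than the stated tool point implies. I trusted the pictures and lowered the gripper about 25 mm below the computed height, in small steps with the force watched. I also reopened the fingers once to grip about 6 mm deeper. The opening reads 9 mm on an 11 mm grip, and since it stayed the same when I gripped deeper, I took it as the pads giving slightly.

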